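# Weighted drift bar into its sloping rest, heavy end down

### The arm

A 6-joint arm with a two-finger parallel gripper is mounted at the origin on a cart in front of the work surface, level with it; the furniture and walls round the work are solid. World frame = base frame: x ahead of the robot, y to its left, z up, the work surface at z = 0. Lengths are in mm, angles in rad, forces in N, time in s.
With the tool pointing down it reaches from about 350 to 875 mm from the base axis. Payload 4.2 kg.
Tool frame: the origin (TCP) lies at the very end of the fingers, on their centre line; the grasp point (between the pads) lies 19 mm behind it; z points along the fingers, y is the line along which they close (so a half turn about z gives the same grasp; the last joint's range is limited). The gripper opens to 85 mm and grips with 20 to 120 N. Pads are 22 mm wide; open, the fingers measure 114 mm over their backs; the gripper's body (76 mm by 85 mm) begins 54 mm behind the grasp point. The pads swing forward as they close: fully open they stand 13 mm farther back than shut.
Start: joints at [1.533, 0.385, 0.008, 0, -1.194, -0.259], TCP at [182.756, 597.662, 231.312] pointing down, gripper open.
Joint ranges: [-3.14, 3.14], [-1.21, 2.06], [-1.07, 1.41], [-3.16, 2.05], [-2.99, -0.16], [-3.1, 3.1]. Speed limits (rad/s): [2.79, 2.79, 3.14, 3.14, 3.14, 3.14].

### API

Orientations are given as a unit quaternion [x, y, z, w].
In Python, from bench import arm, optics gives the robot as it stands. The module is installed in compiled form; this text tells all that it offers.
- The arm moves only by the tool step_arm, never from a script. Its argument "motion" is a list of rows, each an object with "dr": the turn, a rotation vector about the tool's x, y, z in units of 8 degrees (1.0 is 8 degrees), a list of three; "slide": the shift along the tool's x, y, z in mm, a list of three; "jaw": the finger opening in mm, from 0 to 85.4. A call has exactly 8 rows; each row is the pose to reach, as a shift and turn from the pose commanded when the call began, along the tool's axes at that moment; what a row does not reach only later rows make up. A row lasts 1/8 s, in which the tool goes at most 62.5 mm and 10.7 degrees, less where a joint would pass 70% of its speed; a pose out of reach is approached as far as the arm can. A call with a gripper value outside its range is refused whole. The fingers move at their own pace and stop on an object; the grip force is fixed at half the most. Time passes only in rows, so rows that repeat a pose let the fingers close, or fill a call up. It gives the time, the measured TCP pose, the force, the opening and the grip force at its end, in the units of the state.
- arm.read_state(): the state, without advancing time (a new reading comes with each control period).
- optics.get_image(name): name is "side" or "top" or "wrist"; returns the picture (420x560x3 uint8, blue, green, red); there is no depth.
- optics.camera_info(name): a dict with "camera_matrix" (3x3 intrinsics, pixels), "view" (4x4, takes a point from world to camera coordinates); the wrist camera has in their place "T_tool_cam" (4x4, takes a point from camera to tool coordinates, whose origin is the TCP and whose axes are the flange's). Camera axes: x right, y up, looking along -z (the intrinsics and any distortion apply to the point x, -y, -z); pixel columns grow to the right and rows downward; lengths in mm; the calibration is good to about 2 mm. A picture is of the moment at which its call begins: read the wrist's pose just before it. camera_info takes no time and is no camera call.
- arm.job_done(): hands the job in; it is judged then, once.
The state is a dict: "clock": time; "joints": joint angles; "joint_vel": joint speeds; "joint_efforts": joint torques, N m; "position": TCP position; "ee_rot": TCP orientation; "contact_force": force on the tool from outside, world axes, zero at the start; "wrist_torque": the same for the moment, N m; "gripper_width": finger opening in mm; "grasp_force": force on a finger pad.
Only numpy, scipy, OpenCV 4.12 (cv2) and the standard library are available. Lean on these libraries where they do the work, as an engineer would, in place of code of your own. Each camera call takes 0.05 s, during which the arm holds its last target. There are 200 camera calls.

### The job

One end of the square steel drift bar has a slug hidden inside, but both ends look alike. Lift the bar clear of the bench to find out which end is the heavy one, then lay it in the channel of the sloping rest flat on its floor with the heavy end at the bottom, next to the foot stop, and let go. The other way round it would tip out over the short channel's upper edge.

Things in the scene. Friction and masses are not known exactly. Their poses are not given: they have to be found in the camera images.
- bar_mid (a point): Middle of the loose drift bar: a plain square steel bar, 180 mm long, 24 x 24 mm thick, lying flat on the bench in any direction, with a black rubber sleeve on each end and two thin dark rings either side of the middle. The point is half-way along and half-way up; x runs along the bar, z points up as it lies.
- drift_bar: The same bar, 0.34 to 0.48 kg; origin at the middle of its underside. It balances about 45 mm from its middle, towards one end (never told which): held by its middle in mid-air the heavy end pulls down with about 0.18 N m. In a firm grip (about 45 N) on its side faces it stays nearly level; in a weak one the heavy end droops.
- rest_seat (a point): Where the middle of the bar lies when it is home in the sloping rest: 81 mm above the bench, 20 mm beyond the channel's upper end, free for fingers at both sides and below. x points up along the slope (30 degrees above level), z square away from the channel floor. Home, the bar's underside is on the floor, its lower end at the foot stop; 20 mm short of it is near enough, perched on top is not.
- bar_rest: The sloping rest, fixed to the bench: a grey open channel on a dark base plate 115 x 80 mm. Origin at the underside, z up, x level towards the channel's UPPER end. The channel rises at 30 degrees towards +x; inside it is 44 mm wide between side walls 16 mm high, its floor 70 mm long from a 20 mm high foot stop at the lower (-x) end.
Not all that is in view belongs to the job. Of the things that look like the drift_bar, the larger one is meant.

How it is judged (in metres and radians):
On the way:
1. the bar is lifted clear of the bench (its middle more than 100 mm up) (height (world z) of bar_mid above 0.1 m), for 0.3 s.
At the end, for the whole second after the job is handed in: The bar lies released and at rest along the floor of the sloping channel, heavy end lowest (the wrong way round it tips out), its middle within 30 mm of the seat point and its length within 12 degrees of the channel's slope (distance between bar_mid and rest_seat below 0.03 m and angle between the x axis of bar_mid and the x axis of rest_seat, either way round below 0.21 rad and linear speed of drift_bar below 0.02 m/s); the robot touches nothing.
It also fails if it takes over 40 s, if anything falls off the work surface, if the arm or the gripper's body presses on something with over 40 N, if the wrist force passes 120 N, or if a joint passes its speed limit or range.

## Working session

There is one attempt and no reset: what is moved stays moved. The work goes in short steps, Python scripts to look and compute and a tool call to move; the robot and the scene stay as the last step left them, time stands still between calls to the robot, and variables do not carry over. Pictures are saved under pics/ and viewed, at most 10 in all, crops included, and the job is handed in when it is done.

Besides the shell and the picture viewer there is one more tool, called as name(argument=value, ...) on one line, values as JSON. step_arm: Moves the arm, as the interface text tells. Its arguments: {"type":"object","properties":{"motion":{"type":"array","items":{"type":"object","properties":{"dr":{"type":"array","items":{"type":"number"}},"slide":{"type":"array","items":{"type":"number"}},"jaw":{"type":"number"}}}}},"required":["motion"]}

```bash
mkdir -p pics
python3 - <<'E'
from bench import arm, optics
import cv2,numpy as np
s=arm.read_state(); print(s)
for n in("top","side"):
    cv2.imwrite(f"pics/{n}0.png",optics.get_image(n)); print(n,optics.camera_info(n))
print(optics.camera_info("wrist"))
E
```

```text
{'clock': 0.0, 'joints': array([ 1.53261973e+00,  3.85559114e-01,  6.63563352e-03, -5.05664687e-04,
       -1.19400034e+00, -2.58620270e-01]), 'joint_vel': array([-9.85653388e-05, -1.66863836e-03,  5.10966150e-04, -7.50310533e-04,
       -1.67887247e-03,  8.00439218e-04]), 'joint_efforts': array([-9.24878404e-04, -3.92292023e+01,  1.88399345e+01,  4.18623984e+00,
       -4.69921360e-03, -1.76374542e-06]), 'position': array([182.58382563, 597.12811037, 230.22288915]), 'ee_rot': array([ 9.88994762e-01, -1.47946525e-01, -1.16559951e-04,  1.08313915e-03]), 'contact_force': array([-0.89675301,  0.00761603,  0.40832774]), 'wrist_torque': array([ 0.02202864, -0.01523084,  0.00717965]), 'grasp_force': 0.0, 'gripper_width': 84.99458032206967}
top {'camera_matrix': array([[477.80714891,   0.        , 287.11199929],
       [  0.        , 477.80714891, 214.37492887],
       [  0.        ,   0.        ,   1.        ]]), 'view': array([[ 2.75538498e-02, -9.99269917e-01, -2.64654088e-02,
         1.05441765e+02],
       [ 9.87527998e-01,  2.31053742e-02,  1.55738867e-01,
        -5.14309993e+02],
 
[... 527 characters left out ...]
       [ 1.22989052e-02,  8.39644740e-01,  5.42996728e-01,
        -9.92315701e+02],
       [ 0.00000000e+00,  0.00000000e+00,  0.00000000e+00,
         1.00000000e+00]])}
{'camera_matrix': array([[323.44035177,   0.        , 276.96488565],
       [  0.        , 323.44035177, 208.9846968 ],
       [  0.        ,   0.        ,   1.        ]]), 'T_tool_cam': array([[-1.05338055e-03,  9.53458046e-01,  3.01523871e-01,
         7.66018879e+01],
       [ 9.99999381e-01,  1.11246303e-03, -2.42333131e-05,
        -1.39728412e-01],
       [-3.58539605e-04,  3.01523659e-01, -9.53458628e-01,
        -1.43039516e+02],
       [ 0.00000000e+00,  0.00000000e+00,  0.00000000e+00,
         1.00000000e+00]])}
```

View pics/top0.png

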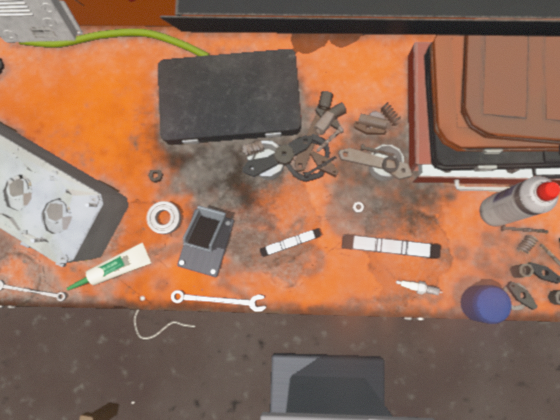

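View pics/side0.png

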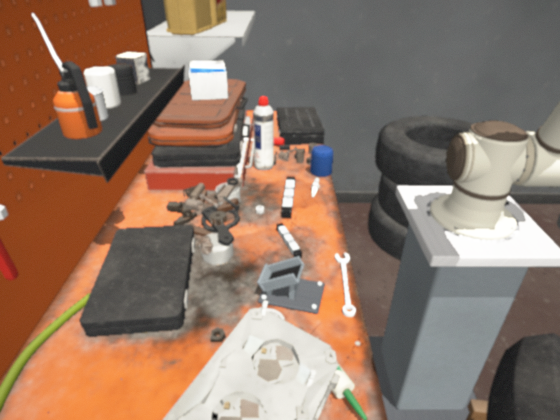

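```bash
cat > h.py <<'E'
import numpy as np
from bench import arm, optics
from scipy.spatial.transform import Rotation as R
def ray(name,uv,tool=None):
    c=optics.camera_info(name);K=c["camera_matrix"]
    d=np.linalg.inv(K)@[uv[0],uv[1],1.]; d=d*[1,-1,-1]
    if name=="wrist":
        T=np.eye(4);T[:3,:3]=R.from_quat(tool["ee_rot"]).as_matrix();T[:3,3]=tool["position"]
        M=T@c["T_tool_cam"]
    else: M=np.linalg.inv(c["view"])
    return M[:3,3],M[:3,:3]@d
def at(name,uv,z,tool=None):
    o,d=ray(name,uv,tool); return (o+d*(z-o[2])/d[2]).round(1)
def proj(name,p,tool=None):
    c=optics.camera_info(name);K=c["camera_matrix"]
    if name=="wrist":
        T=np.eye(4);T[:3,:3]=R.from_quat(tool["ee_rot"]).as_matrix();T[:3,3]=tool["position"]
        V=np.linalg.inv(T@c["T_tool_cam"])
    else: V=c["view"]
    q=V[:3,:3]@p+V[:3,3]; q=K@(q*[1,-1,-1]); return q[:2]/q[2]
E
python3 - <<'E'
from h import *
import cv2
im=cv2.imread("pics/top0.png")[195:300,165:450]
cv2.imwrite("pics/crop0.png",cv2.resize(im,None,fx=2.8,fy=2.8,interpolation=cv2.INTER_CUBIC))
for p in [(343,241),(440,250),(261,250),(321,233)]: print(p,at("top",p,24))
E
```

```text
(343, 241) [466.8  14.3  24. ]
(440, 250) [ 454.6 -163.3   24. ]
(261, 250) [446.3 165.6  24. ]
(321, 233) [480.7  55.2  24. ]
```

View pics/crop0.png

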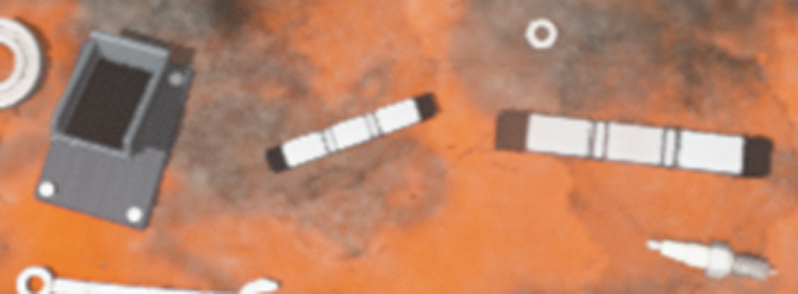

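Candidates: the bar at (391,246), about 178 mm long, and the bar at (290,242), about 116 mm long. The larger, right-hand one is the drift bar, since the description gives 180 mm. Next I need to see which way the rest slopes.

Run:
```python
from h import *
import cv2
a=cv2.resize(cv2.imread("pics/side0.png")[245:320,240:340],None,fx=4,fy=4,interpolation=cv2.INTER_CUBIC)
b=cv2.resize(cv2.imread("pics/top0.png")[200:280,170:245],None,fx=5,fy=5,interpolation=cv2.INTER_CUBIC)
c=np.zeros((400,775,3),np.uint8);c[:300,:400]=a;c[:,400:]=b
cv2.imwrite("pics/crop1.png",c)
for n in("top","side"):print(ray(n,(280,210))[0])
```

```text
[375.56233824  91.84363034 907.34953286]
[483.52316513 823.08955623 543.77137766]
```

View pics/crop1.png

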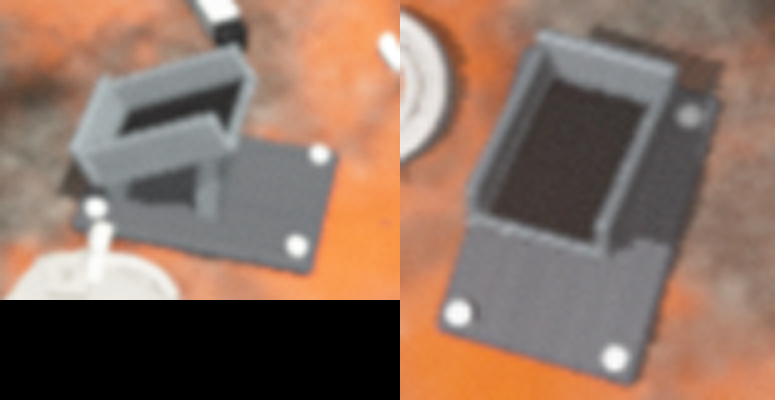

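The foot stop is at the +x (far) end, so the rest's upper end points towards the robot. I'll work out rough rest points and a move to above it.

```bash
cat >> h.py <<'E'
def go(target,rot=None):
    s=arm.read_state(); A=R.from_quat(s["ee_rot"])
    sl=A.inv().apply(np.array(target)-s["position"])
    print("slide",sl.round(1),"joints",s["joints"].round(3),"pos",s["position"].round(1))
    if rot is not None: print("dr",(np.degrees((A.inv()*rot).as_rotvec())/8).round(2))
def yaw(d): # tool down, tool x heading d degrees
    return R.from_euler("z",d,degrees=True)*R.from_quat([1,0,0,0])
E
python3 - <<'E'
from h import *
f=lambda x,y:(170+(x-400)/5,200+y/5)
for p in [(440,327),(633,382),(718,95)]: print("plate",at("top",f(*p),6))
for p in [(480,220),(605,248)]: print("floor upper edge",at("top",f(*p),60))
go([430,265,280]); go([430,265,280],yaw(0))
E
```

```text
plate [414.6 323.2   6. ]
plate [396.  248.9   6. ]
plate [505.7 221.8   6. ]
floor upper edge [450.7 297.3  60. ]
floor upper edge [441.9 251.9  60. ]
slide [333.8 245.4 -49.2] joints [ 1.533  0.385  0.007 -0.    -1.194 -0.259] pos [182.6 597.2 230.3]
slide [333.8 245.4 -49.2] joints [ 1.533  0.385  0.007 -0.    -1.194 -0.259] pos [182.6 597.2 230.3]
dr [ 0.01  0.   -2.13]
```

step_arm(motion=[{"slide":[42,31,-50],"dr":[0,0,0],"jaw":85},{"slide":[84,62,-50],"dr":[0,0,-0.5],"jaw":85},{"slide":[126,93,-50],"dr":[0,0,-1],"jaw":85},{"slide":[168,124,-50],"dr":[0,0,-1.5],"jaw":85},{"slide":[210,155,-50],"dr":[0,0,-2.1],"jaw":85},{"slide":[260,190,-50],"dr":[0,0,-2.1],"jaw":85},{"slide":[300,222,-50],"dr":[0,0,-2.1],"jaw":85},{"slide":[334,245,-50],"dr":[0,0,-2.1],"jaw":85}])

```text
clock: 1.1
position: [431.1, 263.7, 281.1]
ee_rot: [1.0, -0.002, -0.0, 0.0]
contact_force: [0.2, 0.5, 0.2]
gripper_width: 85.1
grasp_force: 0.0
```

Run:
```python
from h import *
import cv2,pickle
s=arm.read_state(); im=optics.get_image("wrist"); cv2.imwrite("pics/w1.png",im); pickle.dump(s,open("s1.pkl","wb"))
print(s["joints"].round(3),s["position"],s["ee_rot"].round(4),s["contact_force"],s["wrist_torque"])
print(proj("wrist",np.array([435,277,81]),s))
```

```text
[ 0.871  0.146 -0.194 -0.    -1.231  0.696] [431.05856643 263.70352383 281.11226919] [ 1.0e+00 -2.3e-03 -2.0e-04  1.0e-04] [0.15235611 0.47457791 0.17616906] [ 0.01927727  0.0062596  -0.00188004]
[264.79236543 177.30782242]
```

View pics/w1.png

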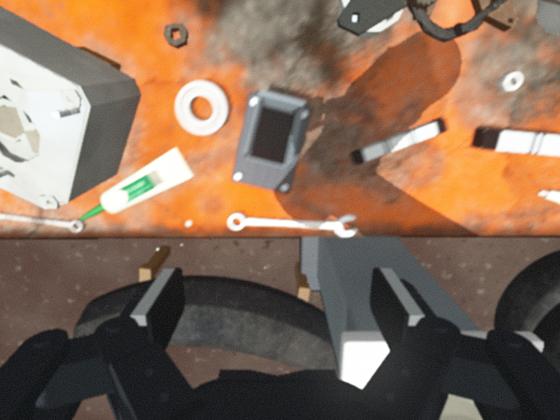

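The wrist view shows the rest at (270,140), the distractor bar at (400,142) and the bar's left end at (485,138). I'll enlarge the rest.

Run:
```python
import cv2
im=cv2.imread("pics/w1.png")[80:200,220:325]
cv2.imwrite("pics/crop2.png",cv2.resize(im,None,fx=5,fy=5,interpolation=cv2.INTER_CUBIC))
```

```text
(no output)
```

View pics/crop2.png

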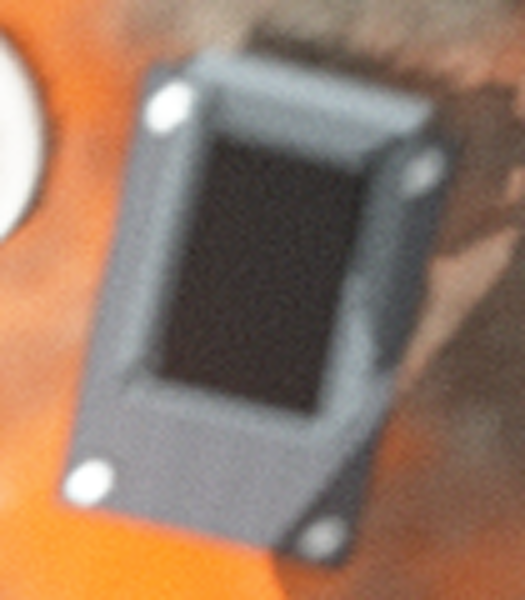

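Run:
```python
from h import *
import pickle
s=pickle.load(open("s1.pkl","rb"))
f=lambda x,y:(220+x/5,80+y/5)
sc=np.array([at("wrist",f(*p),7,s) for p in [(170,105),(425,170),(325,537),(90,483)]]);print(sc,sc.mean(0))
m=(sc[2]+sc[3]-sc[0]-sc[1]);print("head",np.degrees(np.arctan2(m[1],m[0])))
up=[at("wrist",f(*p),60.6,s) for p in [(150,380),(318,412)]];print(up)
lo=[at("wrist",f(*p),25.6,s) for p in [(205,145),(362,170)]];print(lo)
d=sum(lo)/2-sum(up)/2;print(sum(up)/2,sum(lo)/2,np.linalg.norm(d[:2]),np.degrees(np.arctan2(-d[1],-d[0])))
for p in [(476,137)]:print(at("wrist",p,24,s))
```

```text
[[514.3 291.5   7. ]
 [498.7 228.7   7. ]
 [405.5 253.3   7. ]
 [420.4 315.    7. ]] [459.725 272.125   7.   ]
head 165.58250963981078
[array([455.1, 294. ,  60.6]), array([447.7, 256.3,  60.6])]
[array([505.1, 282.2,  25.6]), array([499.2, 245.2,  25.6])]
[451.4  275.15  60.6 ] [502.15 263.7   25.6 ] 52.025618689257314 167.28604030687552
[471.2  22.2  24. ]
```

step_arm(motion=[{"slide":[4,42,0],"dr":[0,0,1.3],"jaw":60},{"slide":[8,84,0],"dr":[0,0,2.6],"jaw":60},{"slide":[12,126,10],"dr":[0,0,3.9],"jaw":60},{"slide":[16,168,30],"dr":[0,0,5.2],"jaw":60},{"slide":[20,210,50],"dr":[0,0,6.5],"jaw":60},{"slide":[24,252,70],"dr":[0,0,7.8],"jaw":60},{"slide":[28,296,90],"dr":[0,0,9.1],"jaw":60},{"slide":[29,339,110],"dr":[0,0,10.4],"jaw":60}])

```text
clock: 2.15
position: [458.1, -74.7, 170.5]
ee_rot: [0.745, -0.667, -0.0, 0.0]
contact_force: [0.4, 0.2, -0.3]
gripper_width: 59.9
grasp_force: 0.0
```

Run:
```python
from h import *
go([460.5,-75,170],yaw(-93.9))
```

```text
slide [ 0.5 -2.4  0.5] joints [ 0.19   0.17  -0.462 -0.    -0.939 -0.08 ] pos [458.1 -74.7 170.5]
dr [0.   0.   1.27]
```

step_arm(motion=[{"slide":[0,-2,10],"dr":[0,0,1.3],"jaw":60},{"slide":[0,-2,20],"dr":[0,0,1.3],"jaw":60},{"slide":[0,-2,30],"dr":[0,0,1.3],"jaw":60},{"slide":[0,-2,40],"dr":[0,0,1.3],"jaw":60},{"slide":[0,-2,50],"dr":[0,0,1.3],"jaw":60},{"slide":[0,-2,60],"dr":[0,0,1.3],"jaw":60},{"slide":[0,-2,60],"dr":[0,0,1.3],"jaw":60},{"slide":[0,-2,60],"dr":[0,0,1.3],"jaw":60}])

```text
clock: 3.15
position: [460.5, -73.2, 111.5]
ee_rot: [-0.683, 0.73, -0.0, 0.0]
contact_force: [-0.7, -0.2, 0.5]
gripper_width: 60.0
grasp_force: 0.0
```

Run:
```python
from h import *
import cv2,pickle
s=arm.read_state(); im=optics.get_image("wrist"); cv2.imwrite("pics/w2.png",im); pickle.dump(s,open("s2.pkl","wb"))
print(s["joints"].round(3),s["position"],s["wrist_torque"],s["contact_force"])
for y in(-165,-75,15):print(proj("wrist",np.array([460.7+(y+75)*.0685,y,24]),s))
```

```text
[ 0.192  0.251 -0.536  0.    -0.784 -0.259] [460.53950394 -73.16073665 111.48023838] [ 0.0442967  -0.03926919 -0.00333946] [-0.65416634 -0.17951971  0.45788936]
[276.10287739  82.96870153]
[276.04885675 211.84713089]
[276.00573482 314.72421793]
```

View pics/w2.png

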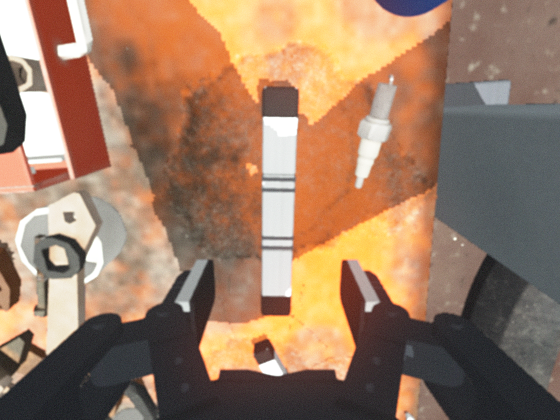

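The bar is centred under the gripper: its ends are at (280,86) and (277,312), with the rings at rows 184 and 243.

Run:
```python
from h import *
import pickle
s=pickle.load(open("s2.pkl","rb"))
a=[at("wrist",p,24,s) for p in[(280.5,87),(277,311),(278.7,184),(277.7,243)]];print(a,(a[0]+a[1])/2,(a[2]+a[3])/2,np.linalg.norm(a[0]-a[1]))
d=a[0]-a[1];h=np.degrees(np.arctan2(d[1],d[0]));print(h)
c=(a[0]+a[1])/4+(a[2]+a[3])/4
go([c[0],c[1],0],yaw(h))
```

```text
[array([ 451.8, -162.3,   24. ]), array([465.8,  11.4,  24. ]), array([457.3, -96.2,  24. ]), array([461.1, -49.6,  24. ])] [458.8  -75.45  24.  ] [459.2 -72.9  24. ] 174.26327782984
-94.60800637811629
slide [  1.1   1.6 111.6] joints [ 0.192  0.25  -0.536  0.    -0.784 -0.259] pos [460.6 -73.2 111.6]
dr [-0.01  0.    0.1 ]
```

step_arm(motion=[{"slide":[1,1.5,25],"dr":[0,0,0.1],"jaw":60},{"slide":[1,1.5,50],"dr":[0,0,0.1],"jaw":60},{"slide":[1,1.5,75],"dr":[0,0,0.1],"jaw":60},{"slide":[1,1.5,95],"dr":[0,0,0.1],"jaw":60},{"slide":[1,1.5,105],"dr":[0,0,0.1],"jaw":60},{"slide":[1,1.5,108],"dr":[0,0,0.1],"jaw":60},{"slide":[1,1.5,108],"dr":[0,0,0.1],"jaw":60},{"slide":[1,1.5,108],"dr":[0,0,0.1],"jaw":40}])

```text
clock: 4.2
position: [459.3, -74.0, 4.0]
ee_rot: [-0.678, 0.735, -0.0, 0.001]
contact_force: [-0.9, -0.2, 0.9]
gripper_width: 43.1
grasp_force: 0.0
```

step_arm(motion=[{"slide":[0,0,0],"dr":[0,0,0],"jaw":10},{"slide":[0,0,0],"dr":[0,0,0],"jaw":10},{"slide":[0,0,0],"dr":[0,0,0],"jaw":10},{"slide":[0,0,0],"dr":[0,0,0],"jaw":10},{"slide":[0,0,0],"dr":[0,0,0],"jaw":10},{"slide":[0,0,0],"dr":[0,0,0],"jaw":10},{"slide":[0,0,0],"dr":[0,0,0],"jaw":10},{"slide":[0,0,0],"dr":[0,0,0],"jaw":10}])

```text
clock: 5.2
position: [459.5, -73.9, 4.2]
ee_rot: [-0.678, 0.735, -0.001, 0.001]
contact_force: [0.1, 0.0, 6.9]
gripper_width: 22.8
grasp_force: 59.9
```

step_arm(motion=[{"slide":[0,0,-10],"dr":[0,0,0],"jaw":10},{"slide":[0,0,-35],"dr":[0,0,0],"jaw":10},{"slide":[0,0,-65],"dr":[0,0,0],"jaw":10},{"slide":[0,0,-100],"dr":[0,0,0],"jaw":10},{"slide":[0,0,-140],"dr":[0,0,0],"jaw":10},{"slide":[0,0,-180],"dr":[0,0,0],"jaw":10},{"slide":[0,0,-210],"dr":[0,0,0],"jaw":10},{"slide":[0,0,-210],"dr":[0,0,0],"jaw":10}])

```text
clock: 6.2
position: [459.2, -73.8, 214.9]
ee_rot: [-0.678, 0.735, -0.001, 0.002]
contact_force: [0.3, -0.4, -5.0]
gripper_width: 22.6
grasp_force: 59.6
```

step_arm(motion=[{"slide":[0,0,0],"dr":[0,0,0],"jaw":10},{"slide":[0,0,0],"dr":[0,0,0],"jaw":10},{"slide":[0,0,0],"dr":[0,0,0],"jaw":10},{"slide":[0,0,0],"dr":[0,0,0],"jaw":10},{"slide":[0,0,0],"dr":[0,0,0],"jaw":10},{"slide":[0,0,0],"dr":[0,0,0],"jaw":10},{"slide":[0,0,0],"dr":[0,0,0],"jaw":10},{"slide":[0,0,0],"dr":[0,0,0],"jaw":10}])

```text
clock: 7.2
position: [458.7, -74.1, 213.4]
ee_rot: [-0.678, 0.735, -0.0, 0.0]
contact_force: [0.7, 0.3, -4.4]
gripper_width: 22.6
grasp_force: 59.6
```

Run:
```python
from h import *
import cv2
for i in range(3):
    s=arm.read_state();print(s["wrist_torque"].round(3),s["contact_force"].round(2))
    im=optics.get_image("wrist" if i else "side")
    cv2.imwrite(f"pics/l{i}.png",im)
print(s["joints"].round(3),s["position"],s["gripper_width"])
c=np.hstack([cv2.resize(cv2.imread("pics/l0.png")[90:250,230:370],None,fx=2.6,fy=2.6),cv2.resize(im,(555,416))[:,100:500]])
cv2.imwrite("pics/l.png",c)
```

```text
[ 0.231 -0.005  0.039] [ 0.71  0.28 -4.39]
[ 0.213  0.026 -0.008] [ 0.84  0.61 -4.56]
[0.224 0.01  0.063] [-0.89  0.77 -4.53]
[ 0.191  0.125 -0.396 -0.    -1.049 -0.271] [458.71209251 -74.06300094 213.34078258] 22.66887976724088
```

View pics/l.png

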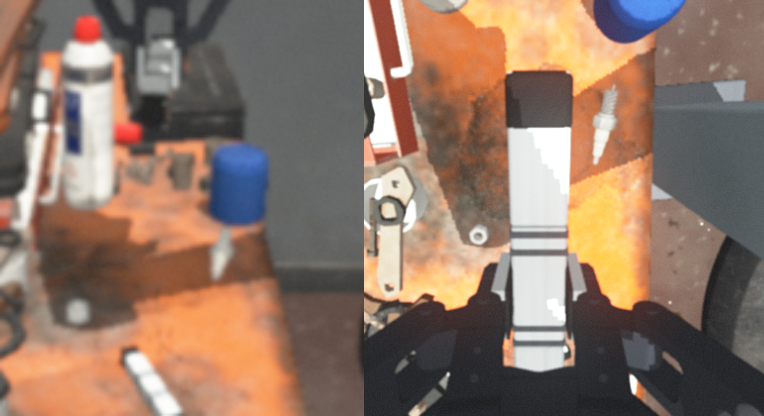

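Torque about world x is +0.22 N m with −4.5 N in z, so the heavy end is the −y end, which is tool +x. That end must point downslope.

```bash
cat >> h.py <<'E'
H=165.6; seat=np.array([436.5,279,81.])
hd=np.array([np.cos(np.radians(H)),np.sin(np.radians(H)),0]); zz=np.array([0,0,1.])
c,sn=np.cos(np.pi/6),.5
u=c*hd+sn*zz; n=-sn*hd+c*zz
Rt=R.from_matrix(np.c_[-u,np.cross(-n,-u),-n])
def tcp(up,off): return seat+up*u+(off-7.8)*n
E
python3 - <<'E'
from h import *
print(Rt.as_matrix().round(2),tcp(7,90))
go(tcp(7,110),yaw(H-180));
E
```

```text
[[ 0.84 -0.25 -0.48]
 [-0.22 -0.97  0.12]
 [-0.5  -0.   -0.87]] [470.43704456 270.28644796 155.68728819]
slide [-342.5    6.1   40.4] joints [ 0.191  0.125 -0.396 -0.    -1.049 -0.271] pos [458.7 -74.1 213.3]
dr [ -0.    -0.   -10.03]
```

step_arm(motion=[{"slide":[-30,1,-10],"dr":[0,0,-1.2],"jaw":10},{"slide":[-75,2,-20],"dr":[0,0,-2.5],"jaw":10},{"slide":[-120,3,-20],"dr":[0,0,-3.8],"jaw":10},{"slide":[-165,4,-20],"dr":[0,0,-5.1],"jaw":10},{"slide":[-210,5,-20],"dr":[0,0,-6.4],"jaw":10},{"slide":[-255,6,-20],"dr":[0,0,-7.7],"jaw":10},{"slide":[-300,6,-20],"dr":[0,0,-9],"jaw":10},{"slide":[-342,6,-20],"dr":[0,0,-10],"jaw":10}])

```text
clock: 8.35
position: [480.0, 268.8, 233.1]
ee_rot: [0.992, -0.124, -0.0, 0.0]
contact_force: [1.0, -0.0, -3.3]
gripper_width: 22.4
grasp_force: 59.5
```

Run:
```python
from h import *
go(tcp(7,110),Rt)
```

```text
slide [ 0.4  0.9 60.1] joints [ 0.805  0.257 -0.174  0.    -1.141  0.516] pos [480.  268.8 233.1]
dr [ 0.01 -3.75  0.01]
```

step_arm(motion=[{"slide":[0,1,0],"dr":[0,-0.6,0],"jaw":10},{"slide":[0,1,0],"dr":[0,-1.2,0],"jaw":10},{"slide":[0,1,5],"dr":[0,-1.8,0],"jaw":10},{"slide":[0,1,15],"dr":[0,-2.4,0],"jaw":10},{"slide":[0,1,25],"dr":[0,-3,0],"jaw":10},{"slide":[0,1,40],"dr":[0,-3.75,0],"jaw":10},{"slide":[0,1,50],"dr":[0,-3.75,0],"jaw":10},{"slide":[0,1,50],"dr":[0,-3.75,0],"jaw":10}])

```text
clock: 9.35
position: [479.7, 266.0, 182.3]
ee_rot: [0.958, -0.123, -0.257, -0.032]
contact_force: [-0.7, 0.2, -3.7]
gripper_width: 23.0
grasp_force: 59.8
```

Run:
```python
from h import *
import cv2
go(tcp(7,60),Rt)
a=optics.get_image("side")[170:320,190:350]; b=optics.get_image("wrist")
cv2.imwrite("pics/p.png",np.hstack([cv2.resize(a,(427,400),interpolation=cv2.INTER_CUBIC),cv2.resize(b,(533,400))[:,90:460]]))
s=arm.read_state();print(s["contact_force"])
for d in (0,90): print(proj("side",s["position"]+R.from_quat(s["ee_rot"]).apply([d,0,-7.8])))
```

```text
slide [ 4.6 -1.9 58.1] joints [ 0.577  0.515  0.133 -0.377 -1.561  0.814] pos [479.7 266.  182.3]
dr [-0.    0.   -0.03]
[-0.19349011 -0.13654378 -4.11276916]
[278.85460842 206.95218849]
[236.26230557 222.09915017]
```

View pics/p.png

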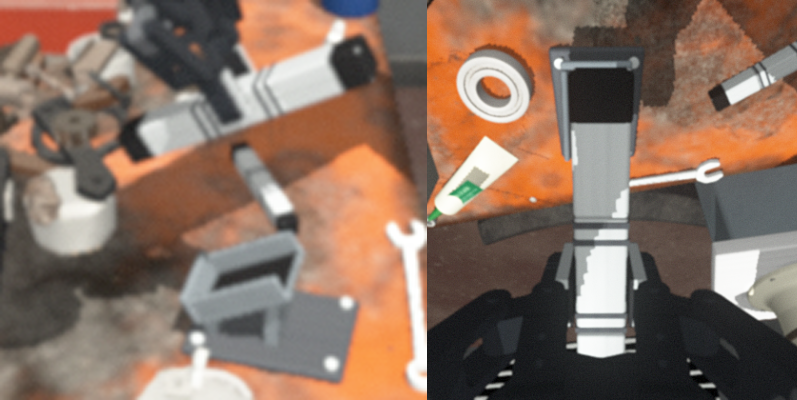

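The bar is over the channel, centred laterally and with the right slope. I'm descending along the channel normal.

step_arm(motion=[{"slide":[5,-2,10],"dr":[0,0,0],"jaw":10},{"slide":[5,-2,25],"dr":[0,0,0],"jaw":10},{"slide":[5,-2,40],"dr":[0,0,0],"jaw":10},{"slide":[5,-2,55],"dr":[0,0,0],"jaw":10},{"slide":[5,-2,70],"dr":[0,0,0],"jaw":10},{"slide":[5,-2,83],"dr":[0,0,0],"jaw":10},{"slide":[5,-2,93],"dr":[0,0,0],"jaw":10},{"slide":[5,-2,95],"dr":[0,0,0],"jaw":10}])

```text
clock: 10.45
position: [438.2, 279.1, 97.9]
ee_rot: [0.958, -0.123, -0.257, -0.032]
contact_force: [0.7, -0.1, -3.9]
gripper_width: 22.3
grasp_force: 59.8
```

Run:
```python
from h import *
import cv2
go(tcp(7,0),Rt)
a=optics.get_image("side")[190:320,200:350]; b=optics.get_image("wrist")
cv2.imwrite("pics/p2.png",np.hstack([cv2.resize(a,None,fx=2.8,fy=2.8,interpolation=cv2.INTER_CUBIC),cv2.resize(b,(485,364))[:,80:420]]))
s=arm.read_state();print(s["contact_force"],s["wrist_torque"])
```

```text
slide [ 0.1  0.5 23.3] joints [ 0.628  0.553 -0.032 -0.406 -1.356  0.851] pos [438.2 279.1  97.9]
dr [-0.01  0.01 -0.02]
[-0.63304881 -0.69634281 -4.04840946] [-0.38788038 -1.41074771  0.00984721]
```

View pics/p2.png

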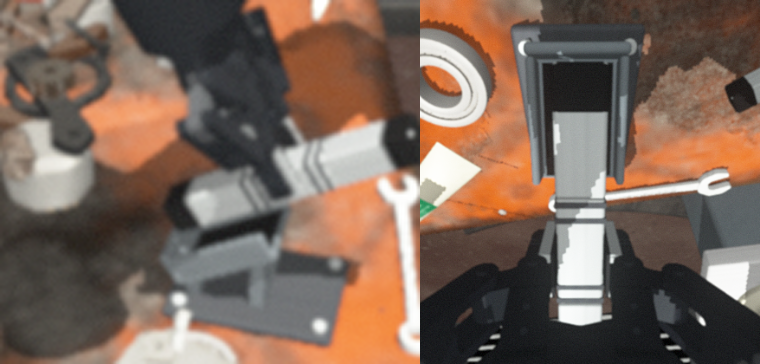

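The bar's lower end is inside the stop and centred between the walls. Last lowering is slow, watching the force.

step_arm(motion=[{"slide":[0,0,5],"dr":[0,0,0],"jaw":10},{"slide":[0,0,10],"dr":[0,0,0],"jaw":10},{"slide":[0,0,13],"dr":[0,0,0],"jaw":10},{"slide":[0,0,15],"dr":[0,0,0],"jaw":10},{"slide":[0,0,17],"dr":[0,0,0],"jaw":10},{"slide":[0,0,18],"dr":[0,0,0],"jaw":10},{"slide":[0,0,19],"dr":[0,0,0],"jaw":10},{"slide":[0,0,19],"dr":[0,0,0],"jaw":10}])

```text
clock: 11.55
position: [429.5, 281.5, 82.1]
ee_rot: [0.958, -0.123, -0.257, -0.033]
contact_force: [0.3, 0.0, -4.0]
gripper_width: 22.8
grasp_force: 59.8
```

step_arm(motion=[{"slide":[0,0,0.5],"dr":[0,0,0],"jaw":10},{"slide":[0,0,1],"dr":[0,0,0],"jaw":10},{"slide":[0,0,1.5],"dr":[0,0,0],"jaw":10},{"slide":[0,0,2],"dr":[0,0,0],"jaw":10},{"slide":[0,0,2.5],"dr":[0,0,0],"jaw":10},{"slide":[0,0,3],"dr":[0,0,0],"jaw":10},{"slide":[0,0,3],"dr":[0,0,0],"jaw":10},{"slide":[0,0,3],"dr":[0,0,0],"jaw":10}])

```text
clock: 12.55
position: [428.1, 281.9, 79.5]
ee_rot: [0.958, -0.123, -0.257, -0.033]
contact_force: [0.7, -0.4, -3.6]
gripper_width: 23.1
grasp_force: 59.8
```

step_arm(motion=[{"slide":[0,0,0.5],"dr":[0,0,0],"jaw":10},{"slide":[0,0,1],"dr":[0,0,0],"jaw":10},{"slide":[0,0,1.5],"dr":[0,0,0],"jaw":10},{"slide":[0,0,2],"dr":[0,0,0],"jaw":10},{"slide":[0,0,2.5],"dr":[0,0,0],"jaw":10},{"slide":[0,0,3],"dr":[0,0,0],"jaw":10},{"slide":[0,0,3],"dr":[0,0,0],"jaw":10},{"slide":[0,0,3],"dr":[0,0,0],"jaw":10}])

```text
clock: 13.55
position: [426.8, 282.3, 77.3]
ee_rot: [0.958, -0.123, -0.257, -0.033]
contact_force: [0.1, -0.9, 0.2]
gripper_width: 22.9
grasp_force: 60.3
```

The force is back to zero, so the floor carries the bar. Now I release it.

step_arm(motion=[{"slide":[0,0,0],"dr":[0,0,0],"jaw":26},{"slide":[0,0,0],"dr":[0,0,0],"jaw":30},{"slide":[0,0,0],"dr":[0,0,0],"jaw":40},{"slide":[0,0,0],"dr":[0,0,0],"jaw":50},{"slide":[0,0,0],"dr":[0,0,0],"jaw":60},{"slide":[0,0,0],"dr":[0,0,0],"jaw":60},{"slide":[0,0,0],"dr":[0,0,0],"jaw":60},{"slide":[0,0,0],"dr":[0,0,0],"jaw":60}])

```text
clock: 14.55
position: [426.6, 282.3, 76.9]
ee_rot: [0.958, -0.123, -0.257, -0.033]
contact_force: [-0.2, 0.5, 0.4]
gripper_width: 60.0
grasp_force: 0.0
```

step_arm(motion=[{"slide":[0,0,-5],"dr":[0,0,0],"jaw":60},{"slide":[0,0,-15],"dr":[0,0,0],"jaw":60},{"slide":[0,0,-30],"dr":[0,0,0],"jaw":60},{"slide":[0,0,-50],"dr":[0,0,0],"jaw":60},{"slide":[0,0,-75],"dr":[0,0,0],"jaw":60},{"slide":[0,0,-100],"dr":[0,0,0],"jaw":60},{"slide":[0,0,-120],"dr":[0,0,0],"jaw":60},{"slide":[0,0,-120],"dr":[0,0,0],"jaw":60}])

```text
clock: 15.55
position: [486.2, 267.2, 182.7]
ee_rot: [0.959, -0.123, -0.255, -0.034]
contact_force: [-0.1, 0.6, 0.0]
gripper_width: 60.2
grasp_force: 0.0
```

Run:
```python
from h import *
import cv2
s=arm.read_state();im=optics.get_image("wrist");t=optics.get_image("side")
cv2.imwrite("pics/f1.png",im);cv2.imwrite("pics/f2.png",t)
print(s["contact_force"],s["position"],s["clock"])
# expected bar outline (top face) if home / 7 mm up; compare white-body extents along it in the wrist image
g=im.max(2).astype(int)
for lat in(-20,-14,-9,0,9,14):
    w=np.cross(n,u); print(lat,[int(g[int(q[1]),int(q[0])]) if 0<=q[1]<420 and 0<=q[0]<560 else -1 for q in (proj("wrist",seat+k*u+12*n+lat*w,s) for k in range(-100,41,4))])
```

```text
[-0.10863031  0.6291271   0.02498977] [486.21182261 267.21448292 182.73482417] 15.55
-20 [75, 64, 138, 190, 114, 109, 83, 92, 97, 100, 99, 104, 109, 91, 93, 96, 99, 100, 122, 171, 247, 246, 246, 241, 241, 193, 254, 238, 122, 75, 77, 96, 71, 86, 98, 95]
-14 [78, 64, 137, 189, 142, 51, 49, 55, 53, 54, 53, 51, 53, 60, 59, 56, 61, 57, 57, 121, 246, 246, 242, 244, 170, 251, 152, 235, 133, 73, 74, 75, 72, 95, 91, 84]
-9 [68, 63, 139, 188, 109, 41, 53, 50, 50, 57, 244, 243, 244, 242, 242, 244, 243, 244, 245, 244, 150, 242, 206, 242, 242, 245, 244, 244, 244, 245, 246, 247, 133, 246, 130, 236]
0 [67, 65, 133, 181, 87, 44, 48, 51, 52, 55, 246, 244, 244, 244, 244, 244, 245, 244, 245, 246, 151, 240, 211, 242, 244, 242, 245, 245, 246, 246, 246, 246, 142, 247, 134, 239]
9 [63, 63, 140, 177, 92, 48, 47, 47, 53, 53, 245, 243, 246, 244, 244, 244, 245, 245, 246, 246, 156, 241, 209, 242, 243, 242, 242, 244, 244, 244, 246, 247, 142, 244, 128, 237]
14 [75, 57, 100, 181, 88, 38, 37, 37, 43, 42, 45, 44, 44, 45, 51, 50, 42, 53, 57, 84, 154, 145, 240, 243, 170, 250, 132, 91, 83, 83, 72, 78, 91, 98, 96, 94]
```

The rings centre about 8 mm upslope of my seat estimate. The bar is straight in the channel on its floor, and the gripper is clear.

```bash
python3 -c "
from bench import arm
print(arm.job_done())"
```

```text
the job is handed in; nothing more can be done
None
```

The bar is released on the sloping channel's floor with its heavy end down at the foot stop, about 8 mm upslope of my seat estimate, and the job is handed in (no verdict was returned).

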